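Start and run on the hand nut of a mould plate

ROBOT

A 6-joint arm with a two-finger parallel gripper is mounted at the origin on the work surface. World frame = base frame: x ahead of the robot, y to its left, z up, the work surface at z = 0. Lengths are in m, angles in rad, forces in N, time in s.
With the tool pointing down it reaches from about 0.375 to 0.9 m from the base axis. Payload 3.1 kg.
Tool frame: the origin (TCP) lies on the mounting face of the last link; the fingertips stand 173 mm ahead of it and the grasp point (between the pads) lies 155 mm ahead of it; z points along the fingers, y is the direction in which the jaws open and shut (so a half turn about z gives the same grasp; the last joint's range is limited). The gripper opens to 85 mm and grips with 20 to 120 N. Pads are 22 mm wide; open, the fingers measure 114 mm over their backs; the gripper's body (76 mm by 85 mm) begins 54 mm behind the grasp point. The pads swing forward as they close: fully open they stand 13 mm farther back than shut.
Start: joints at [1.05, 0.527, 1.433, -0, 1.181, -0.178], TCP at [0.21, 0.589, 0.405] pointing down, gripper open.
Joint ranges: [-3.08, 3.08], [-0.75, 2.2], [0.22, 2.44], [-1.43, 4.57], [0, 2.65], [-2.85, 2.85]. Speed limits (rad/s): [2.79, 2.79, 3.14, 3.14, 3.14, 3.14].

INTERFACE

Orientations are given as a unit quaternion [w, x, y, z].
In Python, from plant import read_state, snapshot, sign_off gives the robot as it stands.
- The arm moves only by the tool arm_command, never from a script. Its arguments are lists of equal length, an entry for each row: "travel": the shift along the tool's x, y, z in m, a list of three; "spin": the turn about the tool's z in degrees. A call has 1 to 8 rows; each row is the pose to reach, as a shift and turn from the pose commanded when the call began, along the tool's axes at that moment; what a row does not reach only later rows make up. A row lasts 1/10 s, in which the tool goes at most 50 mm and 8.59 degrees, less where a joint would pass 70% of its speed; a pose out of reach is approached as far as the arm can. A call with a gripper value outside its range is refused whole. "grip" is the gripper's target within -1 to 1 (shut at 1, half-way at 0, fully open at -1), set as the call begins (left out, the last holds). The fingers move at their own pace and stop on an object; the grip force is fixed at half the most. Time passes only in rows, so rows that repeat a pose let the fingers close. It gives the time, the measured TCP pose, the force and the opening at its end, in the units of the state.
- read_state(): the state, without advancing time (a new reading comes with each control period).
- snapshot(name): name is "scene" or "top"; returns a dict with "pixels" (400x640x3 uint8, red, green, blue), "mtx" (3x3 intrinsics, pixels), "T" (4x4, takes a point from camera to world coordinates). Camera axes: x right, y down, z forward; pixel columns grow to the right and rows downward; lengths in m; the calibration is good to about 2 mm. A picture is of the moment at which its call begins. There is no depth.
- sign_off(): hands the job in, once; it reports no verdict.
The state is a dict: "clock": time; "joints": joint angles; "dq": joint speeds; "joint_torque": joint torques, N m; "tcp_pos": TCP position; "eef_rot": TCP orientation; "force": force on the tool from outside, world axes, zero at the start; "ft_torque": the same for the moment, N m; "width": opening from 0.0 (shut) to 1.0 (fully open).
Only numpy, scipy, OpenCV 4.12 (cv2) and the standard library are available. Lean on these libraries where they do the work, as an engineer would, in place of code of your own. Each camera call takes 0.05 s, during which the arm holds its last target.

TASK

Put the hand nut on the threaded post of the mould plate and turn it gently backward (counter-clockwise from above) until the thread start drops, if it has not dropped in at once. Then turn it forward (clockwise) until it holds the spring washer squeezed by about 2.5 mm, short of the end of the thread, and let go. Never force the thread, and leave the other things on the bench alone.

Things in the scene. Friction and masses are not known exactly. Their poses are not given: they have to be found in the camera images.
- nut: Loose aluminium hand nut, 0.16 to 0.26 kg, 64 mm tall, standing on its open end. A round cup, 52 mm outer and 40 mm bore diameter, bore 31 mm deep and open below, closed by a 5 mm cap (cap's top 36 mm above the origin) that carries a grip bar. Origin: on the axis, at the underside; z up along the axis, x along the bar.
- nut_bar (a point): Centre of the nut's upright grip bar, on the axis 50 mm above the nut's underside. The bar is 60 mm long (nut's x), 14 mm thick (y) and 28 mm high (36 to 64 mm above the underside). Grasp it across its thickness, from above.
- nut_pins (a point): On the nut's axis, 6 mm above its underside: the level of three inward steel pins in the bore, 4.5 mm thick, 120 degrees apart (one at the nut's +x side), tips 14 mm from the axis. They ride on the post's thread ridges.
- mould: Fixed aluminium mould plate, 150 x 150 x 35 mm, with a 10 mm high, 24 mm square block on each corner and an upright threaded steel post in the middle. More than 50 N between the nut and the plate, its post or its washer spoils the thread. Origin: on the post's axis, at the plate's underside; z up.
- post_top (a point): Top centre of the post, 32 mm above the plate's top. The post ends in a 5 mm high taper (18 mm wide at the top, 25 mm below). Set down on the post, the nut mostly rests not started, its underside 17 to 24 mm above the plate; turned forward there, it soon meets blunt stops and will not go on. Now and then it drops in at once.
- thread_start (a point): On the post's axis, 5 mm below its top: the level of the three starts of a right-hand thread (37 mm outer diameter, 30 mm lead). Their angle is unknown and unrelated to the plate. Turned back, at most 120 degrees, the nut climbs 5 mm per rad, then drops about 8 mm to 13.5 to 16 mm above the plate. Turned 8 to 16 degrees farther back it meets a hard stop.
- plate_top (a point): On the post's axis, at the plate's top. Once dropped, the nut turned clockwise runs down 5 mm per rad (pins up to 2 mm loose in the groove). After 1.4 rad or more it rests on the washer, after about 2.0 rad the thread begins to pull it down on the spring, after about 2.4 rad the squeeze is 2.5 mm; at about 2.8 rad it meets a hard stop.
- washer (a joint): How far (m) the spring washer is squeezed: a dark steel ring around the post, 41 mm bore, 60 mm outside, top 8 mm above the plate when free. 0 free, grows downward; 3 N per mm. The thread then holds the nut down by friction when let go; a washer pressed only by hand springs back. Turning needs up to about 0.2 N m.
- insert: Bystander: loose steel ring insert, 72 mm diameter, 22 mm high. Origin at the centre of its underside.
- paste: Bystander: small white jar with black lid, 52 mm diameter, 45 mm high. Origin at the centre of its underside.
- gauge: Bystander: dark steel block 50 x 30 x 30 mm. Origin at the centre of its underside.
Not all that is in view belongs to the job. Of the things that look like the nut, take the one that is farthest to the robot's right at the start.

How it is judged:
At the end, for the whole second after the job is handed in: The nut sits upright (within 0.08 rad) on the post's axis (within 4 mm), threaded on so that it alone keeps the spring washer squeezed by more than 1.5 mm; it is at rest and let go (value of joint washer above 0.0015 m and horizontal distance between nut and post_top below 0.004 m and angle between nut's own z axis and vertical below 0.08 rad and linear speed of nut below 0.01 m/s and contact force between the fingers and nut below 0.1 N); the robot touches nothing.
It fails at once if the thread was forced: more than 50 N between the nut and the mould plate with its post and washer (contact force between nut and mould above 50 N).
It fails at once if the ring insert was disturbed (moved more than 20 mm) (distance of insert from where it was at the start of the episode above 0.02 m).
It fails at once if the jar was disturbed (moved more than 20 mm) (distance of paste from where it was at the start of the episode above 0.02 m).
It fails at once if the steel block was disturbed (moved more than 20 mm) (distance of gauge from where it was at the start of the episode above 0.02 m).
It also fails if it takes over 61 s, if anything falls off the work surface, if the arm or the gripper's body presses on something with over 40 N, if the wrist force passes 120 N, or if a joint passes its speed limit or range.

## Working session

There is one attempt and no reset: what is moved stays moved. The work goes in short steps, Python scripts to look and compute and a tool call to move; the robot and the scene stay as the last step left them, time stands still between calls to the robot, and variables do not carry over. Pictures are saved under pics/ and viewed, and the job is handed in when it is done.

Besides the shell and the picture viewer there is one more tool, called as name([rows], argument=value, ...), one row to a line, values as JSON. arm_command: Moves the arm, as the interface text tells. Its arguments: {"type":"object","properties":{"travel":{"type":"array","items":{"type":"array","items":{"type":"number"}}},"spin":{"type":"array","items":{"type":"number"}},"grip":{"type":"number"}},"required":["travel","spin"]}

```bash
ls; mkdir -p pics; python3 - <<'E'
from plant import *
import cv2
s=read_state();print(s)
for n in("scene","top"):
    d=snapshot(n);cv2.imwrite(f"pics/{n}0.png",d["pixels"][:,:,::-1]);print(n,d["mtx"].tolist(),d["T"].round(4).tolist())
E
```

```text
pics
{'clock': 0.0, 'joints': array([ 1.04952508e+00,  5.28493381e-01,  1.43387763e+00, -3.53673198e-05,
        1.18137864e+00, -1.78476946e-01]), 'dq': array([-1.05449100e-03,  8.48438981e-04,  4.88215692e-04,  9.73739798e-04,
       -5.53924218e-05,  1.41064308e-03]), 'joint_torque': array([ 7.70521074e-04, -4.42347336e+01, -1.78026098e+01, -2.15986011e-04,
        8.39717482e-03, -1.14632178e-05]), 'tcp_pos': array([0.20987045, 0.58835921, 0.40372433]), 'eef_rot': array([-3.54324431e-04,  1.70552463e-01,  9.85348007e-01, -1.01876104e-03]), 'force': array([ 0.02751037,  0.66600272, -0.01481395]), 'ft_torque': array([ 0.05751953, -0.00778333,  0.02356829]), 'width': 1.000019356720868}
scene [[363.0411006043468, 0.0, 325.1398197241986], [0.0, 363.0411006043468, 197.19845330562006], [0.0, 0.0, 1.0]] [[-0.4041, 0.733, -0.5472, 1.0714], [0.9147, 0.3209, -0.2456, 0.2213], [-0.0044, -0.5997, -0.8002, 0.8288], [0.0, 0.0, 0.0, 1.0]]
top [[436.3241736653778, 0.0, 318.1451897209697], [0.0, 436.3241736653778, 195.30834769584845], [0.0, 0.0, 1.0]] [[-0.0221, -0.9915, 0.1283, 0.3931], [-0.9996, 0.0242, 0.0151, 0.0003], [-0.0181, -0.1279, -0.9916, 1.1283], [0.0, 0.0, 0.0, 1.0]]
```

View pics/scene0.png

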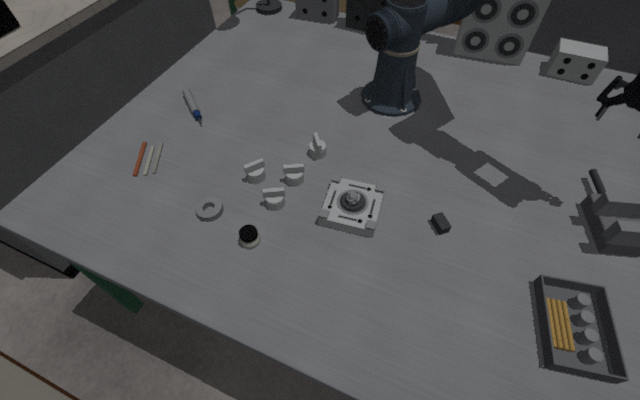

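View pics/top0.png

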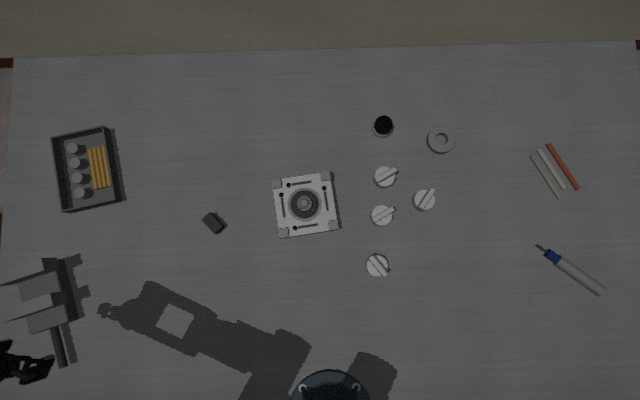

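Top view: four nut look-alikes at (386,177), (425,199), (382,215) and (377,265). The plate is at (304,205), the jar at (383,126) and the ring at (441,140). Image right is -y, so the nut to take is the one at (425,199). Next I'll enlarge it.

```bash
cat > h.py <<'E'
import numpy as np,cv2
from plant import *
def ray(d,u,v,z):
    p=np.linalg.inv(d["mtx"])@[u,v,1];T=d["T"];r=T[:3,:3]@p;o=T[:3,3]
    return o+r*(z-o[2])/r[2]
def proj(d,P):
    T=np.linalg.inv(d["T"]);c=T[:3,:3]@np.array(P)+T[:3,3];q=d["mtx"]@c;return q[:2]/q[2]
def crop(d,u0,v0,u1,v1,k,name,bright=1.6):
    im=d["pixels"][v0:v1,u0:u1,::-1];im=np.clip(im*bright,0,255).astype(np.uint8)
    cv2.imwrite("pics/"+name,cv2.resize(im,None,fx=k,fy=k,interpolation=cv2.INTER_CUBIC))
E
python3 - <<'E'
from h import *
d=snapshot("top");crop(d,400,175,450,225,12,"nut_top.png",1.2);crop(d,265,165,345,245,7,"mould_top.png",1.2)
d=snapshot("scene");crop(d,235,120,335,220,6,"nut_sc.png",1.2);crop(d,310,165,390,240,8,"mould_sc.png",1.2)
E
```

```text
(no output)
```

View pics/nut_top.png

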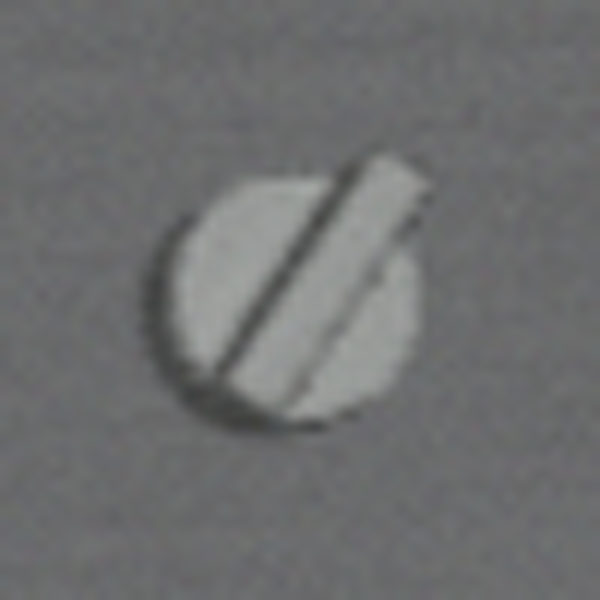

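View pics/mould_top.png

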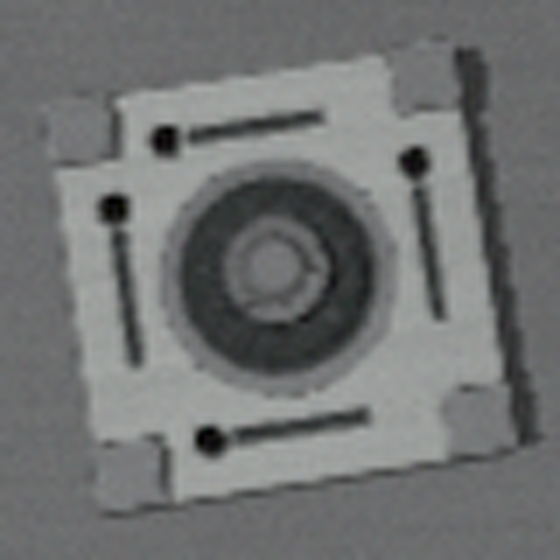

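View pics/nut_sc.png

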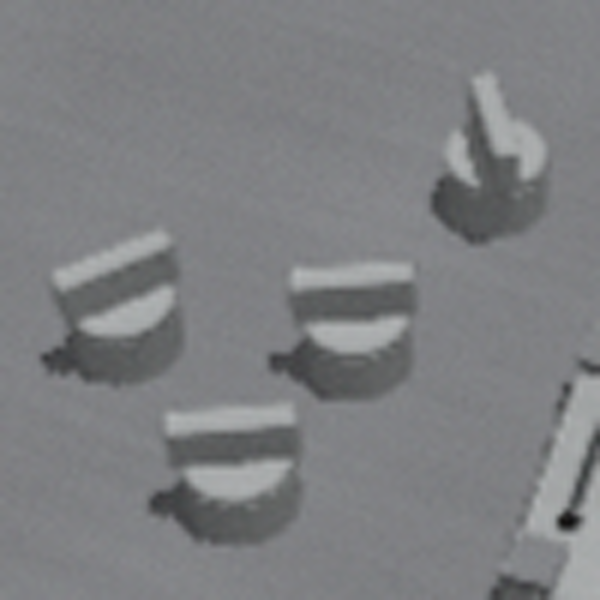

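View pics/mould_sc.png

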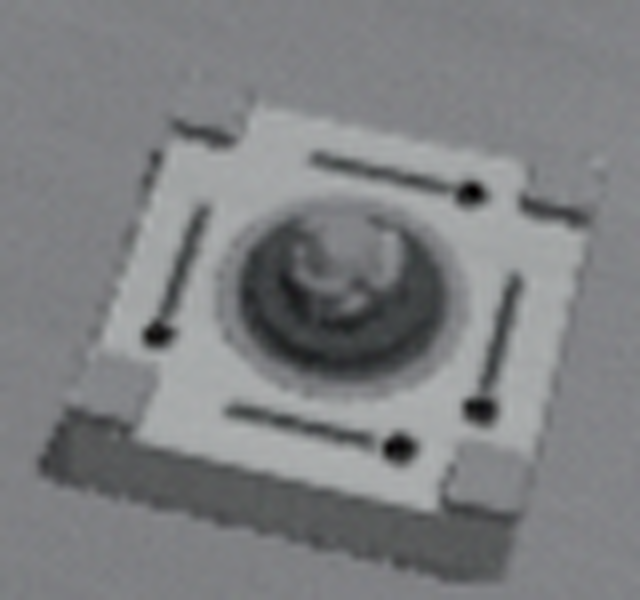

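```bash
python3 - <<'E'
from h import *
d=snapshot("top");s=snapshot("scene")
def c(x,y,u0,v0,k): return (u0+(x+.5)/k-.5, v0+(y+.5)/k-.5)
T=lambda x,y,z:ray(d,*c(x,y,400,175,12),z).round(4)
print("bar",T(331,282,.064),"ends",T(407,169,.064),T(255,395,.064),"disc",T(297.5,298,.036))
M=lambda x,y,z:ray(d,*c(x,y,265,165,7),z).round(4)
print("post",M(267,266,.067),"washer",M(278,275,.043))
print("plate corners@.045",[M(*p,.045) for p in[(42,103),(455,38),(515,447),(100,512)]])
S=lambda x,y,z:ray(s,*c(x,y,235,120,6),z).round(4)
print("scene bar",S(54,275,.064),S(168,235,.064), "top centre",S(113,262,.064))
S=lambda x,y,z:ray(s,*c(x,y,310,165,8),z).round(4)
print("scene washer",S(343,292,.043),"post",S(345,245,.067), "corner tops", [S(*p,.045) for p in [(70,405),(520,512)]])
E
```

```text
bar [ 0.5175 -0.25    0.064 ] ends [ 0.5404 -0.2667  0.064 ] [ 0.4947 -0.2334  0.064 ] disc [ 0.5176 -0.2494  0.036 ]
post [0.5134 0.0546 0.067 ] washer [0.5127 0.0519 0.043 ]
plate corners@.045 [array([0.5769, 0.1358, 0.045 ]), array([ 0.5968, -0.0135,  0.045 ]), array([ 0.4493, -0.031 ,  0.045 ]), array([0.4297, 0.1164, 0.045 ])]
scene bar [ 0.5382 -0.2695  0.064 ] [ 0.4944 -0.2331  0.064 ] top centre [ 0.52   -0.2483  0.064 ]
scene washer [0.5165 0.0524 0.043 ] post [0.5153 0.0512 0.067 ] corner tops [array([ 0.596 , -0.0119,  0.045 ]), array([0.576 , 0.1355, 0.045 ])]
```

```bash
cat >> h.py <<'E'
def axes():
    s=read_state();w,x,y,z=s["eef_rot"]
    from scipy.spatial.transform import Rotation as R
    return s,R.from_quat([x,y,z,w]).as_matrix()
def plan(P,psi=None):
    s,R=axes();dl=R.T@(np.array(P)-s["tcp_pos"])
    h=np.degrees(np.arctan2(R[1,1],R[0,1]))
    print("t",round(s["clock"],2),"tcp",s["tcp_pos"].round(4),"F",s["force"].round(1),"M",s["ft_torque"].round(2),"w",round(s["width"],3),"psi",round(h,2),"tilt",R[:,2].round(4),"j",s["joints"].round(2))
    print("travel",dl.round(4), "spin", None if psi is None else round((h-psi+180)%360-180,2))
E
python3 - <<'E'
from h import *
plan([.518,-.2495,.40],52.5); plan([.42,.20,.41],52.5)
# neighbours / overlay check of mould centre
d=snapshot("top");s=snapshot("scene")
for nm,q,box in(("top",d,(265,165,345,245)),("scene",s,(310,165,390,240))):
    k=8;im=cv2.resize(q["pixels"][box[1]:box[3],box[0]:box[2],::-1],None,fx=k,fy=k,interpolation=cv2.INTER_CUBIC)
    im=np.clip(im*1.3,0,255).astype(np.uint8)
    cx,cy=.5145,.0520
    for r,z,col in((.030,.043,(0,0,255)),(.009,.067,(0,255,0)),(.0125,.062,(0,255,255)),(.0185,.060,(255,0,255))):
        pts=[((proj(q,[cx+r*np.cos(a),cy+r*np.sin(a),z])-box[:2]+.5)*k-.5) for a in np.linspace(0,6.283,80)]
        cv2.polylines(im,[np.array(pts).round().astype(np.int32)],True,col,1)
    cv2.imwrite(f"pics/ov_{nm}.png",im)
E
```

```text
t 0.3 tcp [0.21   0.5885 0.4043] F [-0.4 -0.2 -0.1] M [-0.07 -0.01 -0.  ] w 0.999 psi 70.36 tilt [-4.e-04 -7.e-04 -1.e+00] j [ 1.05  0.53  1.43 -0.    1.18 -0.18]
travel [-0.5718 -0.6858  0.0048] spin 17.86
t 0.3 tcp [0.21   0.5885 0.4043] F [-0.4 -0.2 -0.1] M [-0.07 -0.01 -0.  ] w 0.999 psi 70.36 tilt [-4.e-04 -7.e-04 -1.e+00] j [ 1.05  0.53  1.43 -0.    1.18 -0.18]
travel [-0.3284 -0.2954 -0.0055] spin 17.86
```

View pics/ov_top.png

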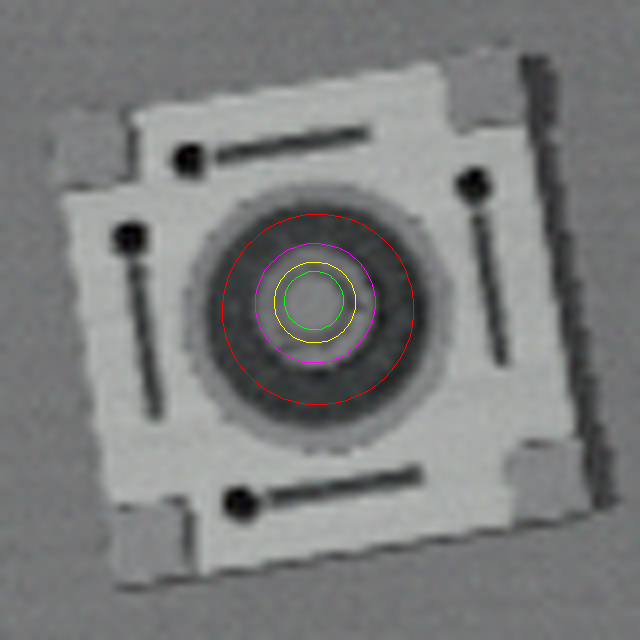

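View pics/ov_scene.png

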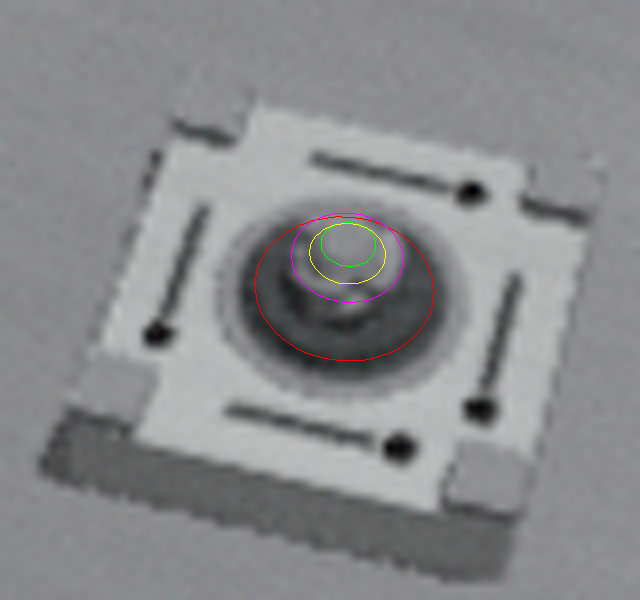

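The overlays show the post centre near top-crop (308,303) and scene-crop (346,246). That puts the post at about (0.514, 0.0525). Next I'll move above the nut.

arm_command([
  [-0.035, -0.032, 0],
  [-0.07, -0.063, 0],
  [-0.105, -0.095, 0],
  [-0.14, -0.127, 0],
  [-0.18, -0.16, 0],
  [-0.22, -0.195, 0],
  [-0.25, -0.226, 0],
  [-0.28, -0.26, 0],
], spin=[3, 6, 9, 12, 15, 17.9, 17.9, 17.9], grip=-0.2)

```text
clock: 1.2
tcp_pos: [0.3873, 0.2478, 0.4051]
eef_rot: [0.001, 0.322, 0.947, 0.0]
force: [1.2, 0.7, 0.6]
width: 0.603
```

```bash
python3 - <<'E'
from h import *
plan([.518,-.2495,.33],52.5)
E
```

```text
t 1.2 tcp [0.3873 0.2478 0.4051] F [1.2 0.7 0.6] M [-0.03 -0.04  0.04] w 0.603 psi 52.44 tilt [ 1.5e-03  4.0e-04 -1.0e+00] j [ 0.33  0.31  1.83 -0.    1.   -0.59]
travel [-0.4067 -0.3147  0.0751] spin -0.06
```

arm_command([
  [-0.038, -0.03, 0.0],
  [-0.076, -0.06, 0.0],
  [-0.115, -0.09, 0.0],
  [-0.153, -0.12, 0.0],
  [-0.19, -0.15, 0.0],
  [-0.23, -0.18, 0.0],
  [-0.27, -0.21, 0.0],
  [-0.306, -0.237, 0.0],
], spin=[0, 0, 0, 0, 0, 0, 0, 0])

```text
clock: 2.0
tcp_pos: [0.4849, -0.1273, 0.405]
eef_rot: [0.001, 0.322, 0.947, -0.0]
force: [1.0, 0.6, 0.5]
width: 0.603
```

```bash
python3 - <<'E'
from h import *
plan([.518,-.2495,.33],52.5)
E
```

```text
t 2.0 tcp [ 0.4849 -0.1273  0.405 ] F [1.  0.6 0.5] M [ 0.01 -0.05 -0.03] w 0.603 psi 52.39 tilt [ 1.2e-03 -5.0e-04 -1.0e+00] j [-0.48  0.36  1.74  0.    1.04 -1.39]
travel [-0.1007 -0.0767  0.0752] spin -0.11
```

arm_command([
  [-0.034, -0.026, 0.02],
  [-0.068, -0.052, 0.04],
  [-0.101, -0.077, 0.06],
  [-0.101, -0.077, 0.075],
  [-0.101, -0.077, 0.075],
], spin=[0, 0, 0, 0, 0])

```text
clock: 2.5
tcp_pos: [0.5171, -0.2483, 0.3274]
eef_rot: [-0.002, 0.323, 0.946, 0.001]
force: [-0.5, 0.5, -0.5]
width: 0.605
```

```bash
python3 - <<'E'
from h import *
d=snapshot("top");crop(d,380,150,460,230,8,"a_top.png",1.3)
d=snapshot("scene");crop(d,200,90,300,190,7,"a_sc.png",1.3)
plan([.518,-.2495,.212],52.5)
E
```

```text
t 2.6 tcp [ 0.5175 -0.247   0.3296] F [ 0.3 -0.   0.3] M [-0.    0.05 -0.02] w 0.601 psi 52.46 tilt [-0.0011  0.001  -1.    ] j [-0.64  0.56  1.64  0.    0.95 -1.56]
travel [-0.0021 -0.0017  0.1176] spin -0.04
```

View pics/a_top.png

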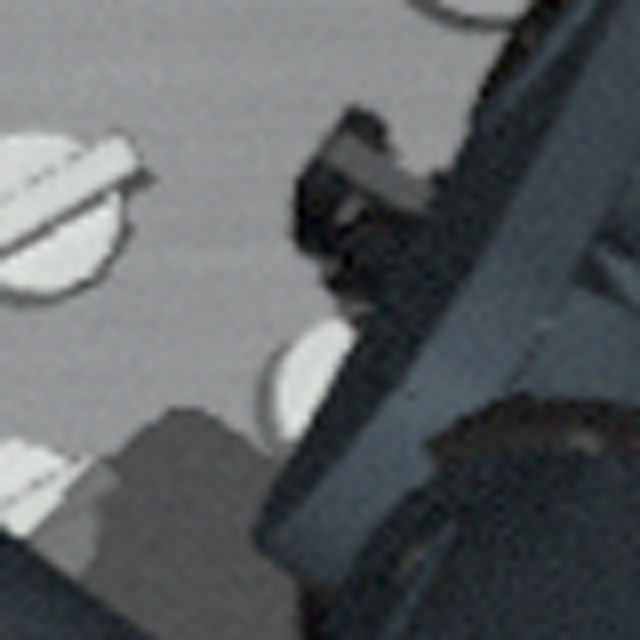

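View pics/a_sc.png

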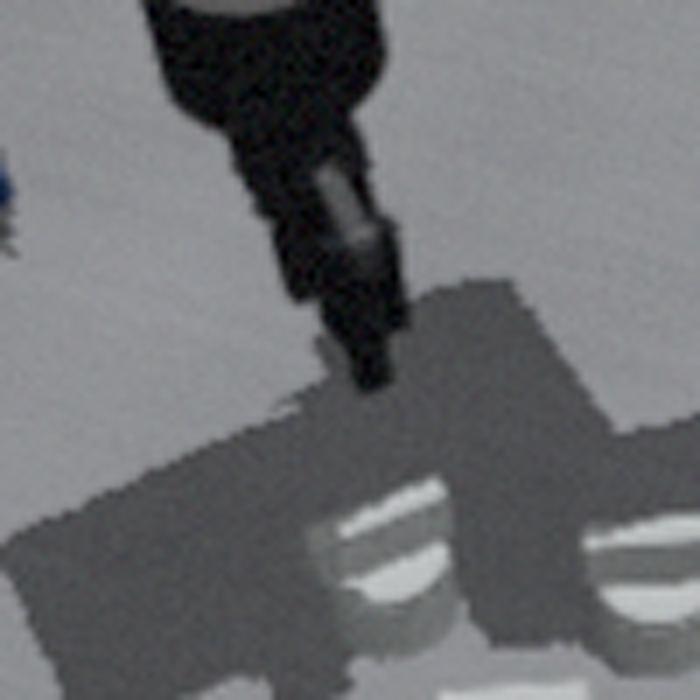

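The tool hangs over the chosen nut: fingers at scene-crop (370,385), nut at (395,560). Next I'll descend.

arm_command([
  [-0.001, -0.001, 0.025],
  [-0.002, -0.002, 0.05],
  [-0.002, -0.002, 0.075],
  [-0.002, -0.002, 0.09],
  [-0.002, -0.002, 0.1],
  [-0.002, -0.002, 0.108],
  [-0.002, -0.002, 0.114],
  [-0.002, -0.002, 0.1165],
], spin=[0, 0, 0, 0, 0, 0, 0, 0])

```text
clock: 3.4
tcp_pos: [0.5183, -0.25, 0.2134]
eef_rot: [0.0, 0.322, 0.947, -0.0]
force: [0.3, -0.2, -0.1]
width: 0.598
```

```bash
python3 - <<'E'
from h import *
d=snapshot("scene");crop(d,200,90,300,190,7,"b_sc.png",1.3)
d=snapshot("top");crop(d,380,150,460,230,7,"b_top.png",1.3)
plan([.518,-.2495,.212],52.5)
E
```

```text
t 3.5 tcp [ 0.5182 -0.2501  0.2134] F [ 0.7 -0.   0.5] M [-0.01 -0.01 -0.  ] w 0.6 psi 52.47 tilt [ 3.e-04 -2.e-04 -1.e+00] j [-0.64  0.74  1.69  0.    0.71 -1.56]
travel [0.0006 0.0004 0.0014] spin -0.03
```

View pics/b_sc.png

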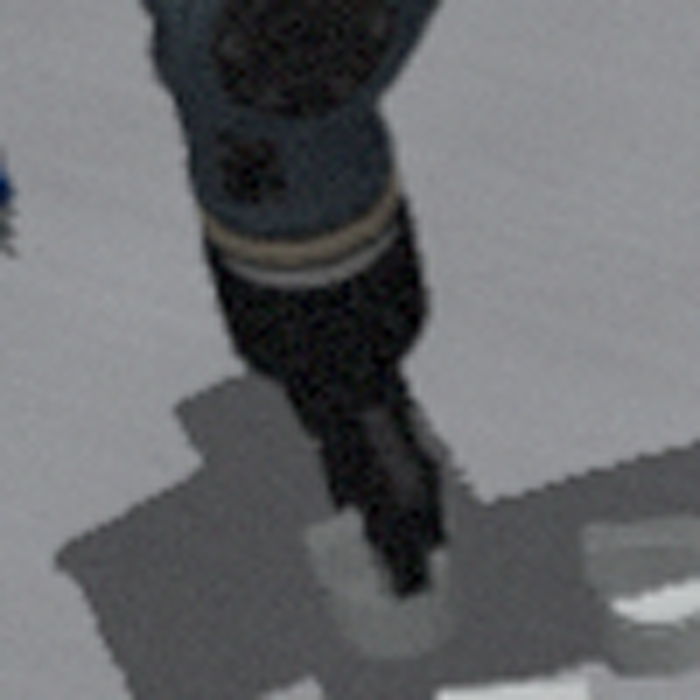

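The near finger is beside the bar at (405,590), with the offset right of the nut's middle that I expected. Next I'll close.

arm_command([
  [0, 0, 0],
  [0, 0, 0],
  [0, 0, 0],
  [0, 0, 0],
  [0, 0, 0],
  [0, 0, 0],
  [0, 0, 0],
], spin=[0, 0, 0, 0, 0, 0, 0], grip=1)

```text
clock: 4.2
tcp_pos: [0.5182, -0.2504, 0.2137]
eef_rot: [0.0, 0.322, 0.947, -0.0]
force: [-1.3, 0.3, 5.6]
width: 0.145
```

```bash
python3 - <<'E'
from h import *
plan([.518,-.2495,.30],52.5)
E
```

```text
t 4.2 tcp [ 0.5182 -0.2504  0.2137] F [-1.3  0.3  5.6] M [-0.06  0.02  0.01] w 0.145 psi 52.46 tilt [ 7.e-04 -7.e-04 -1.e+00] j [-0.64  0.74  1.69 -0.    0.71 -1.56]
travel [ 0.0006  0.0005 -0.0863] spin -0.04
```

arm_command([
  [0, 0, -0.01],
  [0, 0, -0.025],
  [0, 0, -0.05],
  [0, 0, -0.075],
  [0, 0, -0.1],
  [0, 0, -0.12],
  [0, 0, -0.12],
], spin=[0, 0, 0, 0, 0, 0, 0])

```text
clock: 4.9
tcp_pos: [0.5187, -0.2503, 0.3357]
eef_rot: [0.003, 0.322, 0.947, -0.001]
force: [0.5, -0.8, -2.1]
width: 0.152
```

```bash
python3 - <<'E'
from h import *
d=snapshot("scene");crop(d,200,90,300,190,7,"c_sc.png",1.3)
plan([.514,.0525,.333],0)
E
```

```text
t 4.95 tcp [ 0.5182 -0.2501  0.3341] F [ 0.  -1.2 -3.5] M [-0.01 -0.02  0.01] w 0.152 psi 52.46 tilt [ 0.0017 -0.0012 -1.    ] j [-0.64  0.55  1.63  0.    0.96 -1.56]
travel [0.1876 0.2374 0.0007] spin 52.46
```

View pics/c_sc.png

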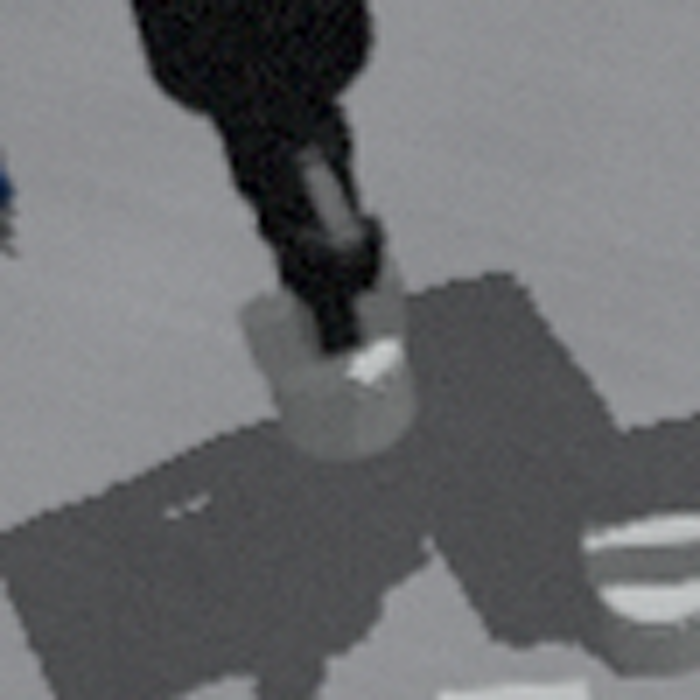

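The nut is held upright, bar middle at about (322,310). Next I'll carry it over the post, turning the tool to heading 0.

arm_command([
  [0.02, 0.025, 0],
  [0.045, 0.057, 0],
  [0.072, 0.092, 0],
  [0.1, 0.127, 0],
  [0.125, 0.16, 0],
  [0.15, 0.19, 0],
  [0.172, 0.218, 0],
  [0.188, 0.2375, 0],
], spin=[6.5, 13, 19.5, 26, 32.5, 39, 45.5, 52.5])

```text
clock: 5.75
tcp_pos: [0.5125, 0.0551, 0.3314]
eef_rot: [-0.002, 0.709, 0.706, -0.001]
force: [0.9, -0.6, -2.9]
width: 0.149
```

arm_command([
  [0, 0, 0.01],
  [0, 0, 0.02],
  [0, 0, 0.02],
], spin=[0, 0, 0])

```text
clock: 6.05
tcp_pos: [0.5129, 0.0521, 0.3107]
eef_rot: [-0.002, 0.707, 0.707, -0.002]
force: [-0.0, -0.2, -2.3]
width: 0.149
```

```bash
python3 - <<'E'
from h import *
d=snapshot("scene");crop(d,300,100,400,200,7,"d_sc.png",1.3)
d=snapshot("top");crop(d,255,155,355,255,6,"d_top.png",1.3)
plan([.514,.0525,.2877],0)
E
```

```text
t 6.15 tcp [0.5137 0.0517 0.3122] F [ 0.6 -0.6 -3.2] M [ 0.07 -0.06  0.05] w 0.152 psi -0.1 tilt [-2.2e-03  1.0e-04 -1.0e+00] j [-0.12  0.52  1.79 -0.    0.83 -0.11]
travel [0.0008 0.0004 0.0245] spin -0.1
```

View pics/d_sc.png

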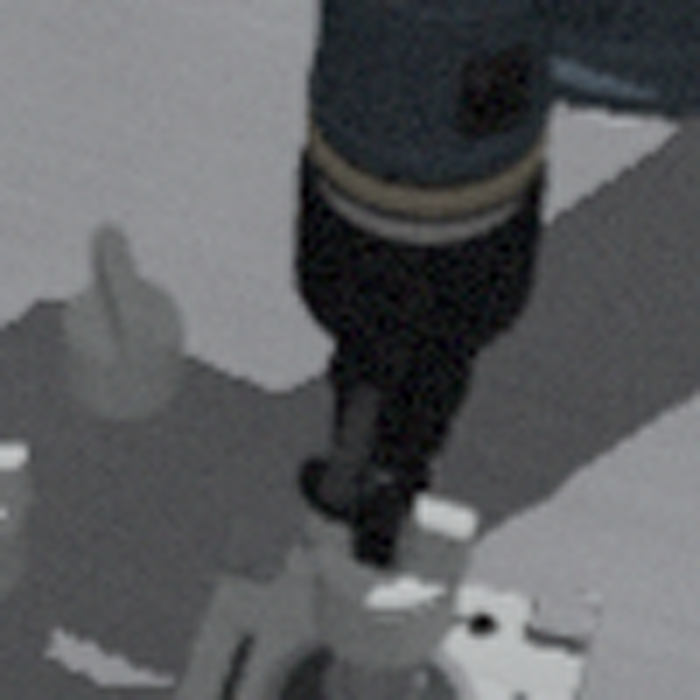

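View pics/d_top.png

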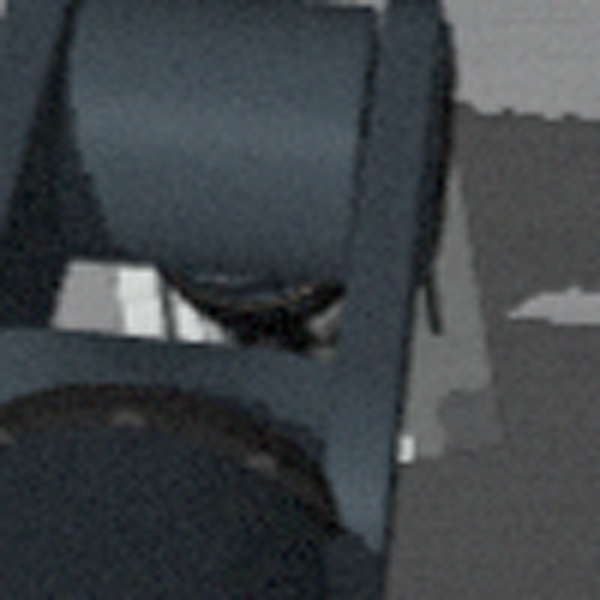

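```bash
python3 - <<'E'
from h import *
q=snapshot("scene");s=read_state();p=s["tcp_pos"]
box=(320,160,390,230);k=9
im=np.clip(cv2.resize(q["pixels"][box[1]:box[3],box[0]:box[2],::-1],None,fx=k,fy=k,interpolation=cv2.INTER_CUBIC)*1.6,0,255).astype(np.uint8)
for c,r,z,col in((p,.026,p[2]-.2137,(0,255,0)),(p,.026,p[2]-.1777,(0,255,0)),((.514,.0525),.0185,.060,(255,0,255)),((.514,.0525),.009,.067,(0,0,255)),((.514,.0525),.035,.035,(0,255,255))):
    pts=[((proj(q,[c[0]+r*np.cos(a),c[1]+r*np.sin(a),z])-box[:2]+.5)*k-.5) for a in np.linspace(0,6.283,80)]
    cv2.polylines(im,[np.array(pts).round().astype(np.int32)],True,col,1)
cv2.imwrite("pics/e.png",im)
E
```

```text
(no output)
```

View pics/e.png

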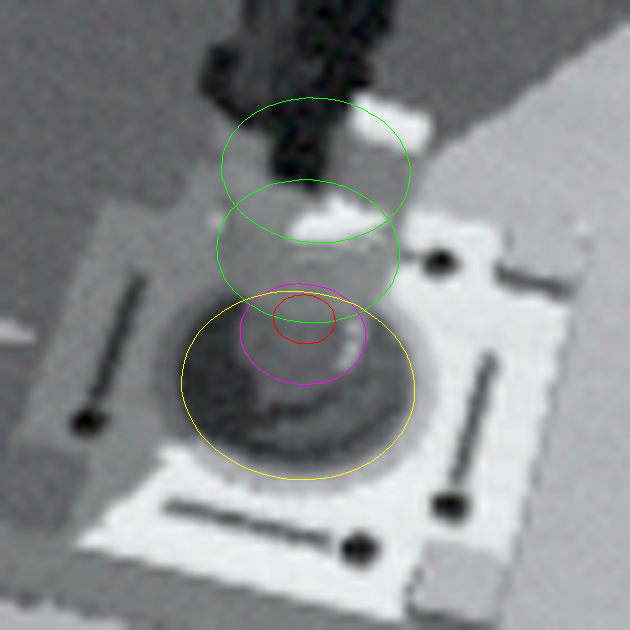

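The predicted nut outline fits the picture. The cup edges are at x 225 to 405 and the thread ring is centred near (303,335). Next I'll lower.

arm_command([
  [0, 0, 0.01],
  [0, 0, 0.02],
  [0, 0, 0.026],
  [0, 0, 0.029],
  [0, 0, 0.031],
  [0, 0, 0.033],
], spin=[0, 0, 0, 0, 0, 0])

```text
clock: 6.8
tcp_pos: [0.5139, 0.0527, 0.2801]
eef_rot: [0.0, 0.707, 0.707, 0.0]
force: [0.0, 0.7, -2.0]
width: 0.154
```

arm_command([
  [0, 0, 0.001],
  [0, 0, 0.002],
  [0, 0, 0.003],
], spin=[0, 0, 0])

```text
clock: 7.1
tcp_pos: [0.5138, 0.0528, 0.2773]
eef_rot: [0.0, 0.707, 0.707, 0.0]
force: [0.7, 0.2, -2.3]
width: 0.155
```

arm_command([
  [-0.0005, 0, 0.001],
  [-0.0005, 0, 0.002],
  [-0.0005, 0, 0.003],
], spin=[0, 0, 0])

```text
clock: 7.4
tcp_pos: [0.5138, 0.0522, 0.2742]
eef_rot: [0.0, 0.707, 0.707, 0.0]
force: [-0.1, 0.1, -2.9]
width: 0.15
```

arm_command([
  [0, 0, 0.001],
  [0, 0, 0.002],
  [0, 0, 0.003],
], spin=[0, 0, 0])

```text
clock: 7.7
tcp_pos: [0.5138, 0.0522, 0.2711]
eef_rot: [-0.0, 0.707, 0.707, -0.0]
force: [0.3, 0.1, -1.5]
width: 0.153
```

arm_command([
  [0, 0, 0.001],
  [0, 0, 0.002],
], spin=[0, 0])

```text
clock: 7.9
tcp_pos: [0.5136, 0.0521, 0.2693]
eef_rot: [-0.0, 0.707, 0.707, -0.0]
force: [-1.5, -1.8, 2.4]
width: 0.149
```

arm_command([
  [0, 0, 0.001],
  [0, 0, 0.002],
], spin=[0, 0])

```text
clock: 8.1
tcp_pos: [0.5137, 0.0519, 0.2677]
eef_rot: [0.0, 0.707, 0.707, -0.0]
force: [-2.9, -3.1, 5.1]
width: 0.149
```

Contact at 19 mm above the plate with about 7 N. I'll now turn backward (spin negative) and rise 5 mm/rad with the nut.

arm_command([
  [-0.0003, -0.0003, 0],
  [-0.0003, -0.0003, -0.0003],
  [-0.0003, -0.0003, -0.0006],
], spin=[-3, -6, -9])

```text
clock: 8.4
tcp_pos: [0.5136, 0.0521, 0.2676]
eef_rot: [0.0, 0.649, 0.761, 0.0]
force: [-0.3, -0.8, -2.2]
width: 0.15
```

```bash
python3 - <<'E'
from h import *
plan([.5138,.0522,.2677],0)
E
```

```text
t 8.4 tcp [0.5136 0.0521 0.2676] F [-0.3 -0.8 -2.2] M [0.04 0.07 0.01] w 0.15 psi 9.03 tilt [ 7.e-04  7.e-04 -1.e+00] j [-0.12  0.6   1.82  0.    0.72 -0.27]
travel [ 0.0001  0.0002 -0.0001] spin 9.03
```

arm_command([
  [0, 0, 0.001],
  [0, 0, 0.002],
], spin=[0, 0])

```text
clock: 8.6
tcp_pos: [0.5135, 0.052, 0.2656]
eef_rot: [0.0, 0.65, 0.76, 0.0]
force: [0.3, 0.7, -1.9]
width: 0.153
```

arm_command([
  [0, 0, 0.001],
  [0, 0, 0.002],
], spin=[0, 0])

```text
clock: 8.8
tcp_pos: [0.5135, 0.052, 0.2637]
eef_rot: [-0.0, 0.65, 0.76, 0.0]
force: [-1.1, -0.5, 1.8]
width: 0.155
```

arm_command([
  [0, 0, 0.001],
  [0, 0, 0.002],
], spin=[0, 0])

```text
clock: 9.0
tcp_pos: [0.5135, 0.052, 0.2632]
eef_rot: [0.0, 0.65, 0.76, 0.0]
force: [-3.8, 0.6, 16.5]
width: 0.15
```

The nut dropped to about 15 mm above the plate, which is in the thread. I'll ease the press, then turn forward following the lead.

arm_command([
  [0, 0, -0.001],
  [0, 0, -0.001],
], spin=[0, 0])

```text
clock: 9.2
tcp_pos: [0.5134, 0.052, 0.2635]
eef_rot: [0.0, 0.65, 0.76, 0.0]
force: [-1.9, -0.3, 5.7]
width: 0.151
```

arm_command([
  [0, 0, 0.00035],
  [0, 0, 0.0007],
  [0, 0, 0.00105],
  [0, 0, 0.0014],
], spin=[4, 8, 12, 16])

```text
clock: 9.6
tcp_pos: [0.5144, 0.0516, 0.2622]
eef_rot: [0.002, 0.75, 0.662, 0.001]
force: [0.7, -2.4, 6.3]
width: 0.149
```

```bash
python3 - <<'E'
from h import *
plan([.5138,.0522,.2637],9.03)
E
```

```text
t 9.6 tcp [0.5144 0.0516 0.2622] F [ 0.7 -2.4  6.3] M [-0.38  0.04  0.08] w 0.149 psi -7.16 tilt [ 0.0034 -0.0013 -1.    ] j [-0.12  0.61  1.82 -0.    0.71  0.01]
travel [ 0.0005 -0.0006 -0.0015] spin -16.19
```

arm_command([
  [0, 0, 0.0003],
  [0, 0, 0.0007],
  [0, 0, 0.001],
  [0, 0, 0.0014],
  [0, 0, 0.00175],
  [0, 0, 0.0021],
], spin=[4, 8, 12, 16, 20, 24])

```text
clock: 10.2
tcp_pos: [0.5143, 0.0513, 0.2602]
eef_rot: [0.002, 0.871, 0.491, 0.001]
force: [-0.3, -2.5, 6.1]
width: 0.151
```

```bash
python3 - <<'E'
from h import *
plan([.5138,.0522,.2637],9.03)
E
```

```text
t 10.2 tcp [0.5143 0.0513 0.2602] F [-0.3 -2.5  6.1] M [-0.61  0.17  0.09] w 0.151 psi -31.14 tilt [ 0.0031 -0.0018 -1.    ] j [-0.12  0.61  1.83 -0.    0.7   0.43]
travel [ 0.0005 -0.0009 -0.0035] spin -40.17
```

arm_command([
  [0, 0, 0.00035],
  [0, 0, 0.0007],
  [0, 0, 0.001],
  [0, 0, 0.0014],
  [0, 0, 0.00175],
  [0, 0, 0.0021],
], spin=[4, 8, 12, 16, 20, 24])

```text
clock: 10.8
tcp_pos: [0.514, 0.0516, 0.2577]
eef_rot: [0.001, 0.954, 0.299, 0.001]
force: [-0.6, -0.2, -1.0]
width: 0.152
```

```bash
python3 - <<'E'
from h import *
plan([.5138,.0522,.2637],9.03)
E
```

```text
t 10.8 tcp [0.514  0.0516 0.2577] F [-0.6 -0.2 -1. ] M [-0.05 -0.04 -0.03] w 0.152 psi -55.21 tilt [ 2.1e-03 -7.0e-04 -1.0e+00] j [-0.12  0.62  1.83 -0.    0.7   0.85]
travel [ 0.0002 -0.0006 -0.006 ] spin -64.24
```

arm_command([
  [0, 0, 0.00035],
  [0, 0, 0.0007],
  [0, 0, 0.001],
  [0, 0, 0.0014],
  [0, 0, 0.00175],
  [0, 0, 0.0021],
], spin=[4, 8, 12, 16, 20, 24])

```text
clock: 11.4
tcp_pos: [0.5139, 0.0517, 0.2551]
eef_rot: [0.0, 0.996, 0.094, 0.001]
force: [0.2, -0.9, 1.4]
width: 0.148
```

```bash
python3 - <<'E'
from h import *
plan([.5138,.0522,.2637],9.03)
E
```

```text
t 11.4 tcp [0.5139 0.0517 0.2551] F [ 0.2 -0.9  1.4] M [-0.13  0.1   0.04] w 0.148 psi -79.19 tilt [ 1.1e-03 -5.0e-04 -1.0e+00] j [-0.12  0.62  1.83 -0.    0.69  1.27]
travel [ 0.     -0.0005 -0.0086] spin -88.22
```

arm_command([
  [0, 0, 0],
  [0, 0, 0],
  [0, 0, 0],
  [0, 0, 0],
  [0, 0, 0],
  [0, 0, 0],
], spin=[4, 8, 12, 16, 20, 24])

```text
clock: 12.0
tcp_pos: [0.5138, 0.0517, 0.2552]
eef_rot: [0.0, 0.993, -0.115, 0.001]
force: [0.3, -0.8, 1.4]
width: 0.153
```

```bash
python3 - <<'E'
from h import *
plan([.5138,.0522,.2637],9.03)
E
```

```text
t 12.0 tcp [0.5138 0.0517 0.2552] F [ 0.3 -0.8  1.4] M [-0.2   0.15  0.06] w 0.153 psi -103.19 tilt [ 1.e-03 -6.e-04 -1.e+00] j [-0.12  0.62  1.83 -0.    0.69  1.69]
travel [-0.0001 -0.0005 -0.0085] spin -112.22
```

arm_command([
  [0, 0, 0.0001],
  [0, 0, 0.0002],
  [0, 0, 0.0003],
  [0, 0, 0.0004],
], spin=[4, 8, 12, 15])

```text
clock: 12.4
tcp_pos: [0.5138, 0.0517, 0.2549]
eef_rot: [0.0, 0.97, -0.243, 0.001]
force: [-0.4, -1.3, 2.0]
width: 0.152
```

```bash
python3 - <<'E'
from h import *
plan([.5138,.0522,.2637],9.03)
E
```

```text
t 12.4 tcp [0.5138 0.0517 0.2549] F [-0.4 -1.3  2. ] M [-0.11  0.16  0.11] w 0.152 psi -118.16 tilt [ 9.e-04 -5.e-04 -1.e+00] j [-0.12  0.62  1.83 -0.    0.69  1.95]
travel [-0.0002 -0.0004 -0.0088] spin -127.19
```

arm_command([
  [0, 0, 0],
  [0, 0, 0],
  [0, 0, 0],
], spin=[3, 6, 8])

```text
clock: 12.7
tcp_pos: [0.5135, 0.0517, 0.2545]
eef_rot: [0.0, 0.951, -0.31, -0.0]
force: [0.8, -0.7, -1.1]
width: 0.152
```

```bash
python3 - <<'E'
from h import *
plan([.5138,.0522,.2637],9.03)
E
```

```text
t 12.7 tcp [0.5135 0.0517 0.2545] F [ 0.8 -0.7 -1.1] M [-0.09  0.08  0.14] w 0.152 psi -126.1 tilt [-2.e-04 -5.e-04 -1.e+00] j [-0.12  0.62  1.83 -0.    0.69  2.09]
travel [-0.     -0.0006 -0.0092] spin -135.13
```

The thread is pulling: z went down 0.4 mm by itself and the force fell. A few more degrees will do it.

arm_command([
  [0, 0, 0.0003],
  [0, 0, 0.0005],
  [0, 0, 0.0005],
], spin=[3, 5, 5])

```text
clock: 13.0
tcp_pos: [0.5135, 0.0518, 0.254]
eef_rot: [0.0, 0.937, -0.35, -0.0]
force: [0.1, -1.1, 0.2]
width: 0.151
```

```bash
python3 - <<'E'
from h import *
plan([.5138,.0522,.2637],9.03)
d=snapshot("scene");crop(d,320,140,400,220,8,"f_sc.png",1.5)
E
```

```text
t 13.0 tcp [0.5135 0.0518 0.254 ] F [ 0.1 -1.1  0.2] M [-0.16  0.16 -0.01] w 0.151 psi -131.03 tilt [-2.e-04 -3.e-04 -1.e+00] j [-0.12  0.62  1.83 -0.    0.69  2.17]
travel [-0.0001 -0.0005 -0.0097] spin -140.06
```

View pics/f_sc.png

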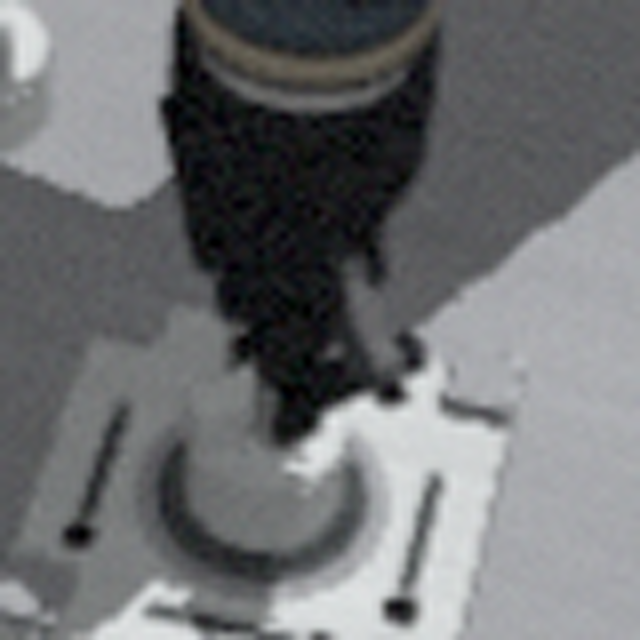

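Nut low on the plate, cup centre about (265,500), concentric with the recess. Squeeze works out at about 2.7 mm, with the thread carrying most of it. Next I'll release.

arm_command([
  [0, 0, 0],
  [0, 0, 0],
  [0, 0, 0],
  [0, 0, 0],
], spin=[0, 0, 0, 0], grip=0)

```text
clock: 13.45
tcp_pos: [0.5136, 0.052, 0.2543]
eef_rot: [-0.0, 0.937, -0.351, 0.0]
force: [-0.5, -0.6, -0.2]
width: 0.5
```

arm_command([
  [0, 0, -0.005],
  [0, 0, -0.015],
  [0, 0, -0.03],
  [0, 0, -0.06],
  [0, 0, -0.1],
  [0, 0, -0.14],
  [0, 0, -0.14],
], spin=[0, 0, 0, 0, 0, 0, 0])

```text
clock: 14.15
tcp_pos: [0.515, 0.0519, 0.4005]
eef_rot: [-0.002, 0.937, -0.35, 0.007]
force: [0.3, -0.7, -0.1]
width: 0.501
```

arm_command([
  [0.04, -0.02, 0],
  [0.08, -0.04, 0],
  [0.12, -0.06, 0],
  [0.15, -0.08, 0],
  [0.15, -0.08, 0],
  [0.15, -0.08, 0],
], spin=[0, 0, 0, 0, 0, 0])

```text
clock: 14.75
tcp_pos: [0.6789, 0.0137, 0.3933]
eef_rot: [0.0, 0.937, -0.351, -0.001]
force: [-0.6, -0.3, -0.6]
width: 0.5
```

```bash
python3 - <<'E'
from h import *
plan([.5138,.0522,.2637],9.03)
d=snapshot("scene");crop(d,310,145,390,225,8,"g_sc.png",1.5)
q=d
box=(310,145,390,225);k=8
im=np.clip(cv2.resize(q["pixels"][box[1]:box[3],box[0]:box[2],::-1],None,fx=k,fy=k,interpolation=cv2.INTER_CUBIC)*1.4,0,255).astype(np.uint8)
for c,r,z,col in(((.5138,.0518),.026,.0763,(0,255,0)),((.5138,.0518),.026,.0788,(0,0,255))):
    pts=[((proj(q,[c[0]+r*np.cos(a),c[1]+r*np.sin(a),z])-box[:2]+.5)*k-.5) for a in np.linspace(0,6.283,80)]
    cv2.polylines(im,[np.array(pts).round().astype(np.int32)],True,col,1)
cv2.imwrite("pics/g_ov.png",im)
d=snapshot("top");crop(d,260,160,350,250,7,"g_top.png",1.3)
cv2.imwrite("pics/g_full.png",d["pixels"][:,:,::-1])
E
```

```text
t 14.75 tcp [0.6789 0.0137 0.3933] F [-0.6 -0.3 -0.6] M [0.04 0.03 0.04] w 0.5 psi -131.05 tilt [-2.3e-03  4.0e-04 -1.0e+00] j [-0.14  0.61  1.3   0.    1.23  2.14]
travel [-0.1495  0.0792  0.13  ] spin -140.08
```

View pics/g_sc.png

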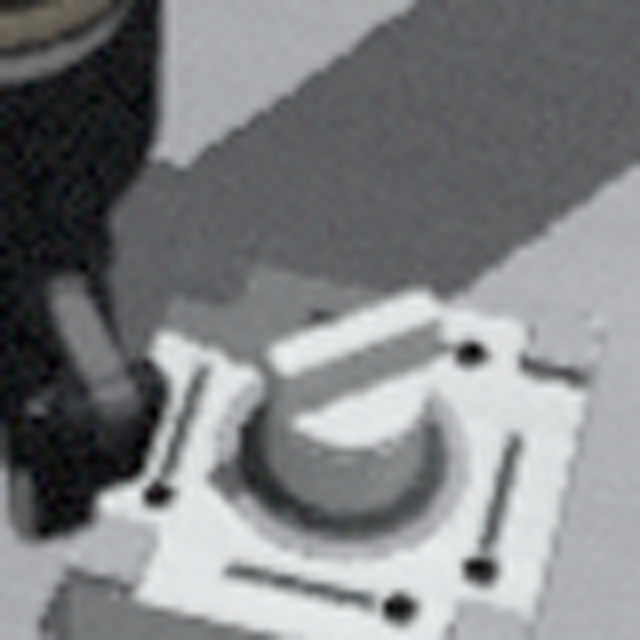

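View pics/g_ov.png

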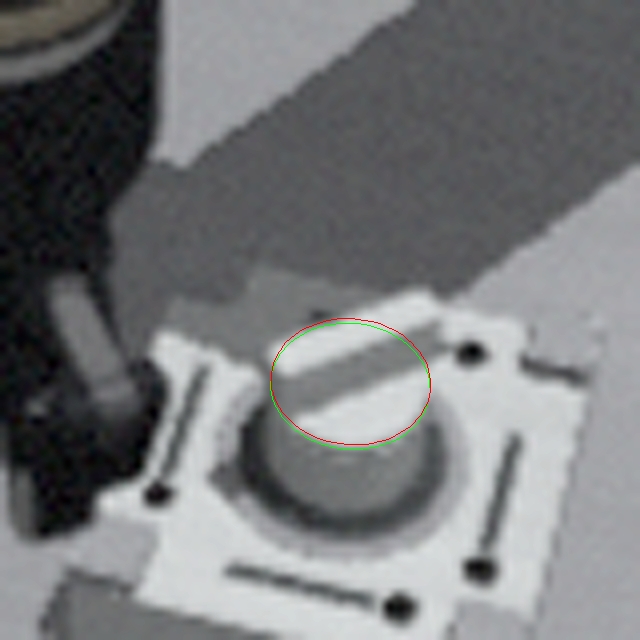

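View pics/g_top.png

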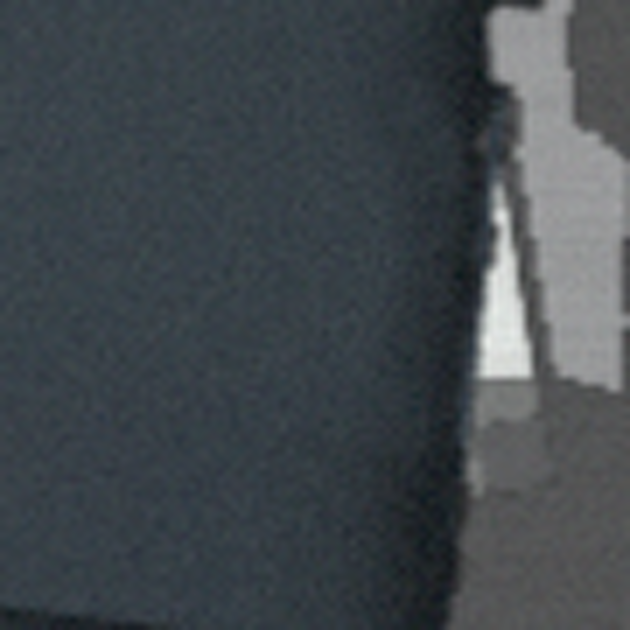

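```bash
python3 - <<'E'
from h import *
q=snapshot("scene")
box=(335,170,375,210);k=15
im0=np.clip(cv2.resize(q["pixels"][box[1]:box[3],box[0]:box[2],::-1],None,fx=k,fy=k,interpolation=cv2.INTER_CUBIC)*1.1,0,255).astype(np.uint8)
cv2.imwrite("pics/h0.png",im0)
for dz,col in((0,(0,255,0)),(.0025,(0,0,255))):
    a=np.radians(-41);e=np.array([np.cos(a),np.sin(a)]);n=np.array([-e[1],e[0]])
    pts=[]
    for i,j in((1,1),(1,-1),(-1,-1),(-1,1)):
        p=np.array([.5138,.0518])+i*.03*e+j*.007*n
        pts.append((proj(q,[*p,.1043+dz])-box[:2]+.5)*k-.5)
    cv2.polylines(im0,[np.array(pts).round().astype(np.int32)],True,col,1)
cv2.imwrite("pics/h1.png",im0)
E
```

```text
(no output)
```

View pics/h1.png

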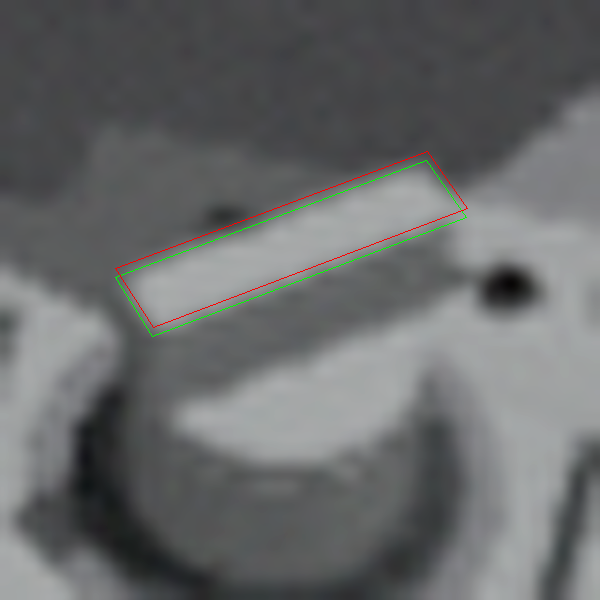

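The bar's angle and height fit the green (squeezed, not unwound) outline rather than the red (free) one. The nut is upright and the arm is clear, so I'm handing in.

```bash
python3 - <<'E'
from h import *
s=read_state();print(s["clock"],s["dq"].round(3),s["force"].round(1));print(sign_off())
E
```

```text
14.9 [ 0.    -0.004 -0.001 -0.    -0.001 -0.001] [0.4 0.3 0.8]
the job is handed in; nothing more can be done
None
```

The nut is threaded onto the post and holding the spring washer squeezed by about 2.7 mm. I handed the job in at 14.9 s, and sign-off gave no verdict.

- **What I did:** I took the look-alike farthest to the robot's right and set it on the post, where it rested about 19 mm above the plate. About 9° of backward turn let it drop to about 15 mm. I then turned it about 140° (2.44 rad) forward, lowering with the thread until the thread itself began to pull the nut down. Then I let go and moved clear.
- **Forces:** The highest wrist force reading was about 16.5 N, while feeling for the drop. I read it only at the end of each move.
- **Last checks:** After release, the picture fits the bar's expected angle and lowered height, so there is no sign of unwinding. The nut looks upright and centred on the post, and the arm was still and touching nothing.
- **Less certain:** The squeeze comes from the tool height, not a direct reading. The camera confirms the height only to about 1 mm. I took no final picture of the ring insert, jar or steel block; the arm never came near them.

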